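# Back off a ratchet clamp, turn the handle blank end for end and clamp it again

### The job

One end of the wooden handle blank is shaped; now the raw end is to be worked. Lift the sprung pawl off the ratchet wheel and hold it up until the jaw has sprung all the way back, turn the blank end for end and lay it back in the vees so that the raw end stands out where the shaped end did, about as far, and let go of it so that it settles. Then push the jaw up by its handle until it grips the blank firmly and the ratchet holds it; leave the things lying round about alone.

Things in the scene. Friction and masses are not known exactly. Their poses are not given: they have to be found in the camera images.
- clamp: Grey cast ratchet clamp bolted to the bench, base 12 mm thick. Origin: on the bench under the seated blank's axis, midway between the two vee plates. +x: the way the jaw pushes to clamp; z up. Vee plates, 12 mm thick and up to 92 mm high, stand at y = -42 and +42 mm; between them it is open (72 mm) down to z = 30 mm. Jaw, guide, wheel and handle lie on the -x side.
- vee_seat (a point): Point on the clamp at (0, 0, 78 mm), clamp axes: there a seated blank's axis, lying along y, crosses the mid-plane between the vees. Each vee has a floor that falls 20 degrees toward +x from a lip at x = -31, z = 70 mm, and a wall at right angles to it, top at x = 25, z = 92 mm: a round part laid in rolls to the bottom by itself.
- wheel_centre (a point): Middle of the toothed ratchet wheel (76 mm across, 10 thick, 24 teeth, axle along clamp y), at clamp (-126, 36, 48 mm). It is geared to the jaw. The pawl rests on its top; the pawl's pivot is at clamp x = -76, z = 91 mm, its bracket (x -90 to -62, y 15 to 25 mm) is 100 mm high.
- pawl (a joint): Turn of the pawl, rad: 0 resting in the teeth as at the start, growing as it is lifted; up to 0.12 as it rides over teeth. Above 0.15 it is clear of them; stop at 0.7. A spring presses it down (1 to 2 N lifts it at the tab); let go early, it catches the next tooth and stops the jaw.
- pawl_tab (a point): Middle of the upright finger tab on the pawl's free end: dark steel fin 24 mm long (clamp x), 12 thick (clamp y), 26 high; middle 110 mm above the bench, top at 123. Can be pinched across its thickness from above with fingertips at 95 mm or higher. It is 40 mm from the pivot: raising it 12 mm turns the pawl 0.3 rad. Axes: the clamp's, turned with the pawl.
- jaw (a joint): How far the jaw has backed off, m: 0 clamped as at the start, 0.046 fully back at its stop; slightly negative is tighter. A return spring (2.4 N) drives it back in about 1 s while the pawl is held off. It can be pushed up at any time against that spring and the clicking pawl (5 to 9 N, brief peaks to 15); the ratchet holds it in steps of 3.1 mm, so it falls back by up to one step when let go.
- push_face (a point): Middle of the rear (clamp -x) face of the wooden palm block on the jaw's handle; moves with the jaw; clamp axes. At the start at clamp (-175, 0, 81 mm). Block 16 mm thick, 46 wide (clamp y), 60 to 102 mm above the bench. Push it toward clamp +x; gripping the blank as firmly as at the start takes 13 to 18 N here.
- jaw_pad: Cork-faced pad, 28 mm wide, 26 high, on springs (1.2 N per mm, 9 mm travel) on the jaw's front. It leans over the blank and holds it down; with the jaw at 0 it presses the blank with about 5 N, with the jaw at +0.004 not at all. Its origin is the clamp's, moved with jaw and springs.
- blank: Round wooden handle blank, 36 mm across, 200 long, 0.15 kg. Origin: its middle, on its axis; its y axis runs along it toward the shaped end. At the start it is clamped in the vees, the shaped end standing out on the clamp's +y side, its middle 4 to 16 mm on the +y side of the vees' mid-plane.
- worked_end (a point): Middle of the blank's shaped end, which tapers over its last 24 mm to under 20 mm across (100 mm from the blank's middle, along its +y).
- raw_end (a point): Middle of the blank's raw end, cut square at the full 36 mm (100 mm from the blank's middle, along its -y).
- wood_rasp: Half-round rasp with a handle, 404 mm long, lying beside the work. Leave it alone.
- sanding_block: Wooden sanding block, 111x65x34 mm. Leave it alone.
- carpenter_pencil: Flat red pencil, 179 mm long. Leave it alone.
Not all that is in view belongs to the job. There is more than one size of the blank; the job needs the larger.

How it is judged:
On the way, in this order (a step that is already met when the one before it is completed fails the run):
1. the pawl is held off until the jaw has sprung fully back, the blank still lying in the vees (value of joint jaw above 0.042 m and distance between blank and vee_seat below 0.035 m), for 0.2 s.
2. the blank, turned end for end, lies settled in both vees, let go, the jaw still back (x of blank in the frame of clamp between -0.004 and 0.004 m and z of blank in the frame of clamp between 0.074 and 0.082 m and y of blank in the frame of clamp between -0.006 and 0.026 m and y of worked_end in the frame of clamp below -0.05 m and angle between the y axis of blank and the y axis of clamp, either way round below 0.05 rad and value of joint jaw above 0.03 m and contact force between the fingers and blank below 0.1 N and linear speed of blank below 0.02 m/s), for 0.2 s.
At the end, for the whole second after the job is handed in: Blank turned, raw end out on the clamp's +y side, axis within 4 mm and 0.05 rad of its seat in the vees, middle -6 to +26 mm along clamp y; jaw up (reads under 0.003), its pad pressing the blank with over 2 N, pawl down in the teeth (under 0.09 rad), blank at rest (x of blank in the frame of clamp between -0.004 and 0.004 m and z of blank in the frame of clamp between 0.074 and 0.082 m and y of blank in the frame of clamp between -0.006 and 0.026 m and y of worked_end in the frame of clamp below -0.05 m and angle between the y axis of blank and the y axis of clamp, either way round below 0.05 rad and contact force between jaw_pad and blank above 2 N and value of joint jaw below 0.003 m and value of joint pawl below 0.09 rad and linear speed of blank below 0.02 m/s); the robot touches nothing.
It fails at once if the wood rasp is moved by more than 30 mm (distance of wood_rasp from where it was at the start of the episode above 0.03 m).
It fails at once if the sanding block is moved by more than 30 mm (distance of sanding_block from where it was at the start of the episode above 0.03 m).
It fails at once if the carpenter pencil is moved by more than 30 mm (distance of carpenter_pencil from where it was at the start of the episode above 0.03 m).
It also fails if it takes over 67 s, if anything falls off the work surface, if the arm or the gripper's body presses on something with over 40 N, if the wrist force passes 120 N, or if a joint passes its speed limit or range.

### The arm

A 6-joint arm with a two-finger parallel gripper is mounted at the origin on the work surface; the furniture and walls round the work are solid. World frame = base frame: x ahead of the robot, y to its left, z up, the work surface at z = 0. Lengths are in m, angles in rad, forces in N, time in s.
With the tool pointing down it reaches from about 0.275 to 0.825 m from the base axis. Payload 5.2 kg.
Tool frame: the origin (TCP) lies on the centre line of the jaws, within the pads' length; the fingertips stand 17 mm ahead of it and the grasp point (between the pads) lies 2 mm behind it; z points along the fingers, y is the direction in which the jaws open and shut (so a half turn about z gives the same grasp; the last joint's range is limited). The gripper opens to 93 mm and grips with 3 to 60 N. Pads are 15 mm wide; open, the fingers measure 128 mm over their backs; the gripper's body (75 mm by 188 mm) begins 65 mm behind the grasp point.
Start: joints at [1.046, 0.259, 1.535, -0, 1.348, -0.203], TCP at [0.174, 0.522, 0.236] pointing down, gripper open.
Joint ranges: [-3.14, 3.14], [-0.91, 2.08], [0.19, 2.58], [-1.22, 4.36], [0.22, 2.71], [-3.12, 3.12]. Speed limits (rad/s): [2.57, 2.57, 3.14, 3.14, 3.14, 3.14].

### API

Orientations are given as a 3x3 rotation matrix whose columns are the frame's x, y, z axes.
In Python, from station import * gives the robot as it stands.
- The arm moves only by the shell command python3 -m handwheel 'ROWS'. ROWS is a JSON object of lists of equal length, an entry for each row: "rot": the turn, a rotation vector about the tool's x, y, z in rad, a list of three; "xyz": the shift along the tool's x, y, z in m, a list of three; "jaw": the closure, from -1 (fully open) to 1 (shut), so that 0 is half open. A call has 1 to 10 rows; each row shifts and turns the commanded pose from where the row before left it, along the tool's axes as they then stand; what a row does not reach is not made up. A row lasts 1/10 s, in which the tool goes at most 50 mm and 8.59 degrees, less where a joint would pass 70% of its speed; a pose out of reach is approached as far as the arm can. A call is refused whole if a number of a shift passes 0.05 or a number of a turn 0.15, either way. A call with a gripper value outside its range is refused whole. The fingers move at their own pace and stop on an object; the grip force is fixed at half the most. Time passes only in rows, so rows that do not move let the fingers close. It gives the time, the measured TCP pose, the force and the opening at its end, in the units of the state.
- state(): the state, without advancing time (a new reading comes with each control period).
- get_image(name): name is "scene" or "top"; returns a dict with "frame" (420x560x3 uint8, blue, green, red), "camera_matrix" (3x3 intrinsics, pixels), "k1" (the pictures are not rectified: a ray, as slopes to the right and down, at radius r is drawn at 1 + k1 r^2 times it, then the intrinsics apply), "T" (4x4, takes a point from camera to world coordinates). Camera axes: x right, y up, looking along -z (the intrinsics and any distortion apply to the point x, -y, -z); pixel columns grow to the right and rows downward; lengths in m; the calibration is good to about 2 mm. A picture is of the moment at which its call begins. There is no depth.
- sign_off(): hands the job in, once; it reports no verdict.
Trained networks look in a picture, given as the dict that the camera call returned (one of the last four; its "shot" number tells which), for a name from the list of things; names that differ only in an ending like _2 or _b are one class to them, and where a whole thing is asked for, a point or a joint stands for the part that bears it (a point fixed in the world has none). Each returns a list of dicts, best first, with "confidence" (0 to 1); they miss things now and then, are a little off and sometimes report something else, mostly with a low value. They report only what shows in the picture. A call takes as long as a camera call. They do not tell look-alikes from the thing itself.
- masks_of(picture, name): "region" (420x560 bool, what is visible of it) and "extent" ([centre column, centre row, width, height] in pixels, round what is visible of it).
The state is a dict: "time_s": time; "q": joint angles; "qvel": joint speeds; "joint_efforts": joint torques, N m; "position": TCP position; "ee_rot": TCP orientation; "wrist_force": force on the tool from outside, world axes, zero at the start; "ft_torque": the same for the moment, N m; "width": opening from 0.0 (shut) to 1.0 (fully open).
Only numpy, scipy, OpenCV 4.12 (cv2) and the standard library are available. Lean on these libraries where they do the work, as an engineer would, in place of code of your own. Each camera call takes 0.05 s, during which the arm holds its last target.

## Working session

There is one attempt and no reset: what is moved stays moved. The work goes in short steps, Python scripts to look and compute and a shell command to move; the robot and the scene stay as the last step left them, time stands still between calls to the robot, and variables do not carry over. Pictures are saved under pics/ and viewed, and the job is handed in when it is done.

```bash
ls; mkdir -p pics; python3 - <<'E'
from station import *
import cv2
s=state(); print({k:s[k] for k in('time_s','position','ee_rot','width','wrist_force')})
for n in('scene','top'):
    p=get_image(n); cv2.imwrite(f'pics/{n}0.png',p['frame']); print(n,p['camera_matrix'],p['k1'],p['T'],p['shot'])
    for t in('clamp','blank','pawl_tab','push_face','jaw_pad','wood_rasp','sanding_block','carpenter_pencil'):
        print(t,[(round(m['confidence'],2),[round(float(v)) for v in m['extent']]) for m in masks_of(p,t)])
E
```

```text
pics
{'time_s': 0.0, 'position': array([0.17371163, 0.52130507, 0.23482262]), 'ee_rot': array([[-9.48649000e-01,  3.16329436e-01, -8.73898741e-04],
       [ 3.16330473e-01,  9.48647734e-01, -1.58360755e-03],
       [ 3.28080377e-04, -1.77872852e-03, -9.99998364e-01]]), 'width': 0.9976617624933343, 'wrist_force': array([-0.13449183, -0.4376055 ,  1.27473683])}
scene [[463.24290961   0.         283.23826844]
 [  0.         463.24290961 209.75001665]
 [  0.           0.           1.        ]] -0.05526895444534749 [[ 0.57148779  0.64141623 -0.51184658 -0.04546757]
 [-0.82047038  0.43508836 -0.37084562 -0.42271542]
 [-0.01516791  0.6318887   0.77491071  0.99765011]
 [ 0.          0.          0.          1.        ]] 1
clamp [(0.73, [282, 203, 80, 70])]
blank [(0.87, [246, 270, 10, 56]), (0.74, [261, 185, 41, 50])]
pawl_tab [(0.58, [262, 187, 45, 55]), (0.48, [290, 204, 20, 16]), (0.36, [186, 194, 78, 96])]
push_face [(0.94, [294, 201, 62, 45])]
jaw_pad [(0.47, [271, 186, 18, 14])]
wood_rasp [(0.94, [187, 197, 76, 99])]
sanding_block [(0.75, [389, 263, 50, 35])]
carpenter_pencil [(0.93, [342, 323, 66, 27])]
top [[408.77851694   0.         282.58205752]
 [  0.         408.77851694 207.45693523]
 [  0.           0.           1.        ]] -0.03449229408357419 [[-2.30935224e-02  9.82089130e-01 -1.86996335e-01  3.49812281e-01]
 [-9.99721905e-01 -2.35791006e-02 -3.72617920e-04  3.52619634e-02]
 [-4.77514941e-03  1.86935727e-01  9.82360541e-01  1.07980404e+00]
 [ 0.00000000e+00  0.00000000e+00  0.00000000e+00  1.00000000e+00]] 2
clamp [(0.92, [276, 191, 89, 53])]
blank [(0.71, [249, 187, 24, 84]), (0.63, [293, 269, 44, 52])]
pawl_tab [(0.64, [291, 191, 27, 13]), (0.33, [251, 189, 25, 78])]
push_face [(0.91, [287, 178, 60, 27])]
jaw_pad [(0.7, [263, 184, 17, 11])]
wood_rasp [(0.76, [179, 224, 27, 145])]
sanding_block [(0.82, [395, 182, 48, 43])]
carpenter_pencil [(0.57, [392, 262, 39, 55])]
```

```bash
python3 - <<'E'
import cv2
a=cv2.imread('pics/scene0.png');b=cv2.imread('pics/top0.png')
cv2.imwrite('pics/s0c.png',cv2.resize(a[120:340,130:430],(800,587),interpolation=cv2.INTER_CUBIC))
cv2.imwrite('pics/t0c.png',cv2.resize(b[120:300,150:430],(800,514),interpolation=cv2.INTER_CUBIC))
E
```

```text
(no output)
```

View pics/s0c.png

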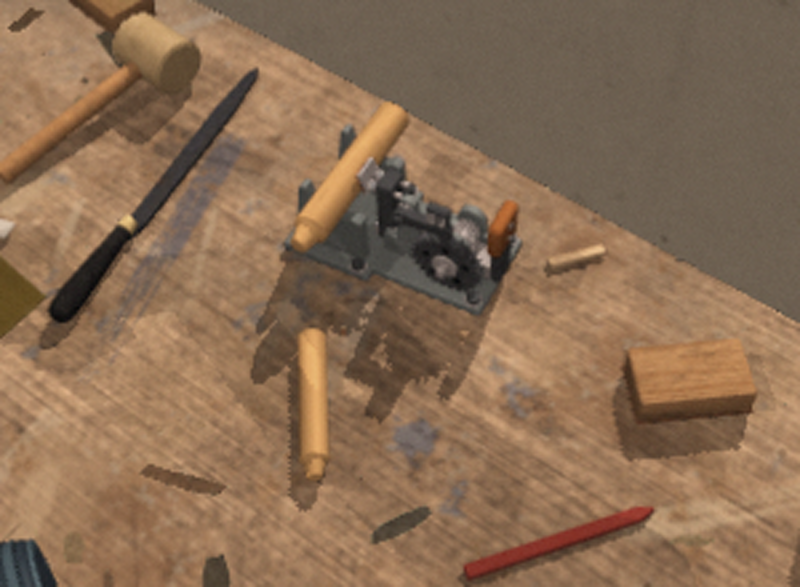

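View pics/t0c.png

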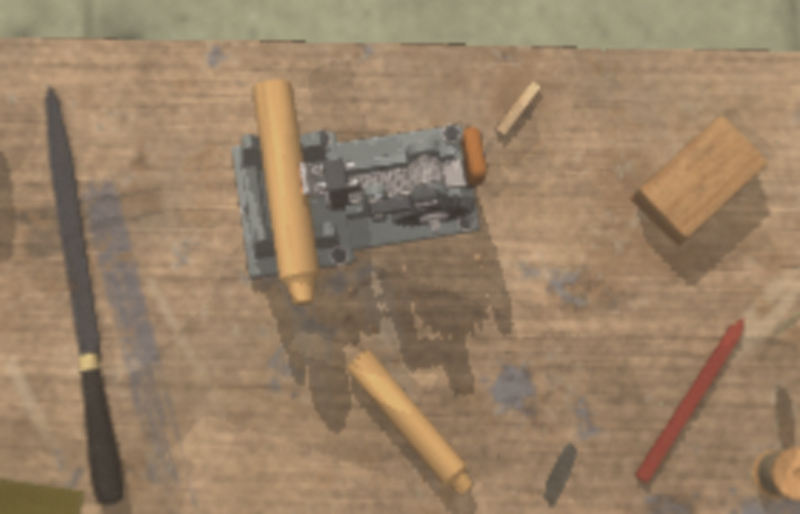

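View pics/top0.png

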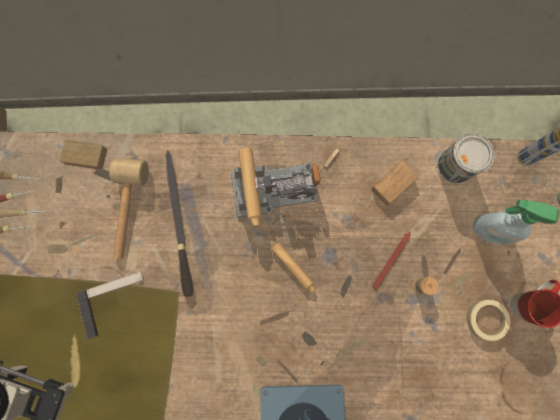

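View pics/scene0.png

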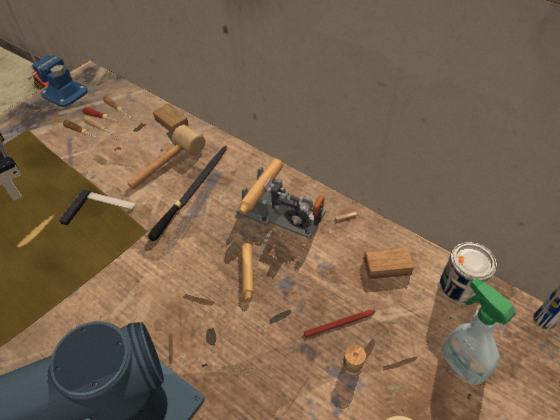

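Two blanks: the one clamped in the vees (top ~(249,187)) and a loose one (top ~(293,269)). The one in the clamp is thicker and longer and matches the start description, so the loose one is the smaller. Next, enlarged crops of the clamp.

```bash
cat > h.py <<'E'
import numpy as np, cv2
def proj(p,P):
    P=np.atleast_2d(P).astype(float); T=p['T']; c=(P-T[:3,3])@T[:3,:3]
    s=np.c_[c[:,0]/-c[:,2],-c[:,1]/-c[:,2]]; r2=(s**2).sum(1,keepdims=True); s=s*(1+p['k1']*r2)
    K=p['camera_matrix']; return s@np.diag([K[0,0],K[1,1]])+K[:2,2]
def ray(p,uv):
    K=p['camera_matrix']; d=np.array([(uv[0]-K[0,2])/K[0,0],(uv[1]-K[1,2])/K[1,1]]); s=d.copy()
    for _ in range(20): s=d/(1+p['k1']*(s@s))
    v=p['T'][:3,:3]@np.array([s[0],-s[1],-1]); return p['T'][:3,3],v/np.linalg.norm(v)
def atz(p,uv,z):
    o,v=ray(p,uv); return o+v*(z-o[2])/v[2]
def tri(ps,uvs):
    A=np.zeros((3,3));b=np.zeros(3)
    for p,u in zip(ps,uvs):
        o,v=ray(p,u); M=np.eye(3)-np.outer(v,v); A+=M;b+=M@o
    return np.linalg.solve(A,b)
E
python3 - <<'E'
from station import *
import cv2,pickle
for n,(r0,r1,c0,c1) in {'scene':(145,245,220,345),'top':(135,235,220,345)}.items():
    p=get_image(n); pickle.dump(p,open(f'{n}0.pkl','wb'))
    cv2.imwrite(f'pics/{n}z.png',cv2.resize(p['frame'][r0:r1,c0:c1],(750,600),interpolation=cv2.INTER_CUBIC))
E
```

```text
(no output)
```

View pics/scenez.png

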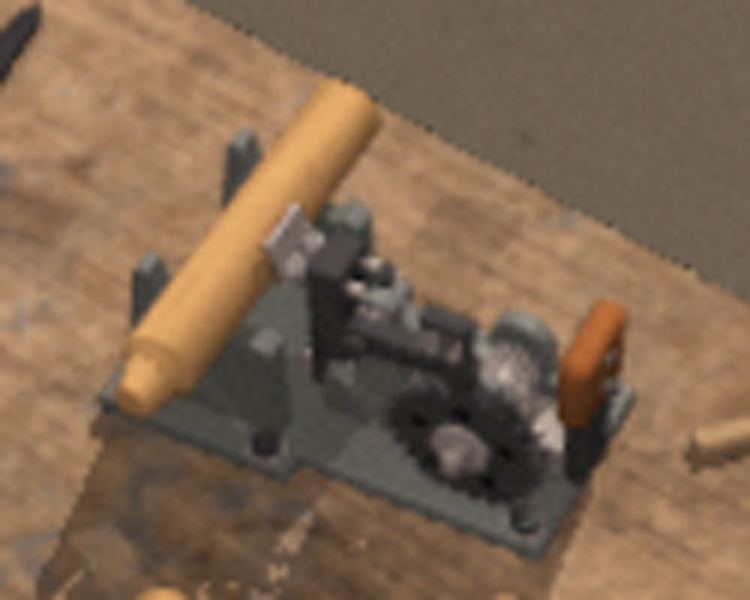

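View pics/topz.png

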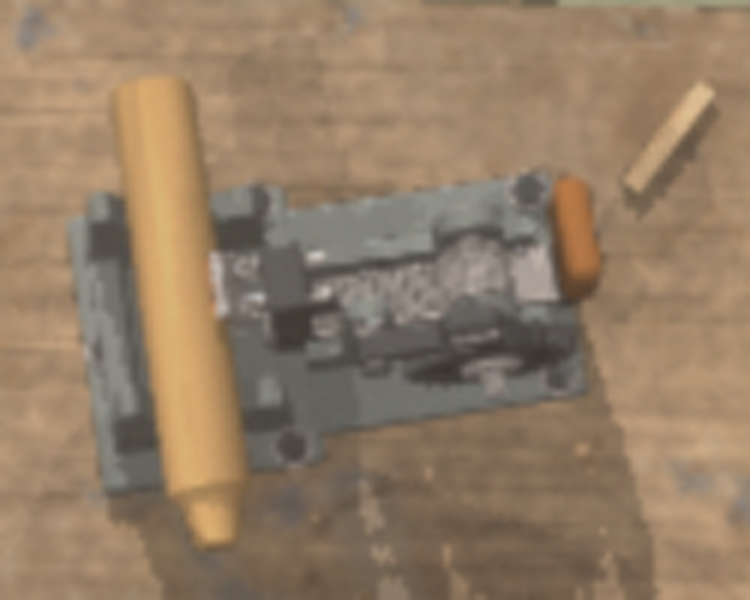

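```bash
cat > fit.py <<'E'
import pickle,numpy as np
from h import *
from scipy.optimize import least_squares
S=pickle.load(open('scene0.pkl','rb'));T=pickle.load(open('top0.pkl','rb'))
s=lambda x,y:(220+x/6,145+y/6); t=lambda x,y:(220+x/6,135+y/6)
obs=[(S,(-167,0,81),s(595,362)),(T,(-167,0,81),t(576,238)),(T,(-126,44,48),t(490,375)),(S,(-126,44,48),s(458,450)),
(S,'w',s(137,392)),(T,'w',t(212,540)),(S,'r',s(352,107)),(T,'r',t(153,88)),
(S,(29,42,92),s(150,262)),(S,(29,-42,92),s(242,140))]
def W(v,P):
    c,sn=np.cos(v[2]),np.sin(v[2]); P=np.array(P)/1e3
    return np.array([v[0]+c*P[0]-sn*P[1],v[1]+sn*P[0]+c*P[1],P[2]])
def pts(v,n): return W(v,(0,v[3]*1e3+100,78)) if n=='w' else W(v,(0,v[3]*1e3-100,78)) if n=='r' else W(v,n)
f=lambda v:np.concatenate([proj(p,pts(v,n))[0]-u for p,n,u in obs])
r=least_squares(f,[.5,.05,1.5,.01],loss='soft_l1')
if __name__=='__main__':
    print(r.x,np.rad2deg(r.x[2])); print(f(r.x).reshape(-1,2).round(1))
    for n in('w','r'):
        print(n,tri([S,T],[u for p,m,u in obs if m==n]))
    print('tab',W(r.x,(-116,36,110)),proj(T,W(r.x,(-116,36,110))),proj(S,W(r.x,(-116,36,110))))
E
python3 fit.py
```

```text
[0.60073228 0.11437898 1.69704196 0.00369861] 97.23334224654405
[[-0.7  0.4]
 [ 0.2  0.2]
 [ 0.7 -0.7]
 [ 0.1 -0. ]
 [-0.8  1.2]
 [ 1.1  0. ]
 [ 0.  -0.8]
 [ 0.3 -0.9]
 [-0.9 -0.6]
 [-0.5 -0.7]]
w [0.49938059 0.10248636 0.07976994]
r [0.69557998 0.12710361 0.07468901]
tab [ 0.57962441 -0.00523062  0.11      ] [[298.92245024 188.83630937]] [[294.45886175 201.10782795]]
```

```bash
python3 - <<'E'
from fit import *
import itertools
v=r.x
def box(c,h): return [ (c[0]+a*h[0],c[1]+b*h[1],c[2]+d*h[2]) for a,b,d in itertools.product((-1,1),repeat=3)]
ed=[(i,j) for i in range(8) for j in range(i) if bin(i^j).count('1')==1]
for p,(r0,c0),n in((S,(145,220),'S'),(T,(135,220),'T')):
    im=cv2.resize(p['frame'][r0:r0+100,c0:c0+125],(750,600),interpolation=cv2.INTER_CUBIC)
    def dr(P,col):
        q=[tuple(((proj(p,W(v,x))[0]-[c0,r0])*6).astype(int)) for x in P]
        for i,j in ed: cv2.line(im,q[i],q[j],col,1)
    dr(box((-116,36,110),(12,6,13)),(0,0,255)); dr(box((-116,20,110),(12,6,13)),(0,255,0))
    dr(box((-76,20,50),(14,5,50)),(255,0,0)); dr(box((-167,0,81),(8,23,21)),(255,255,0))
    dr(box((-3,42,46),(28,6,46)),(255,0,255));dr(box((-3,-42,46),(28,6,46)),(255,0,255))
    cv2.imwrite(f'pics/ov{n}.png',im)
E
```

```text
(no output)
```

View pics/ovS.png

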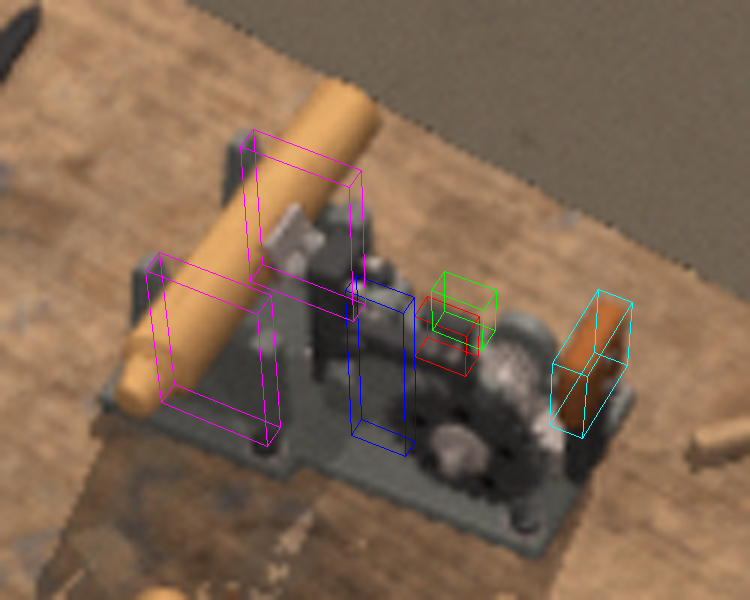

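View pics/ovT.png

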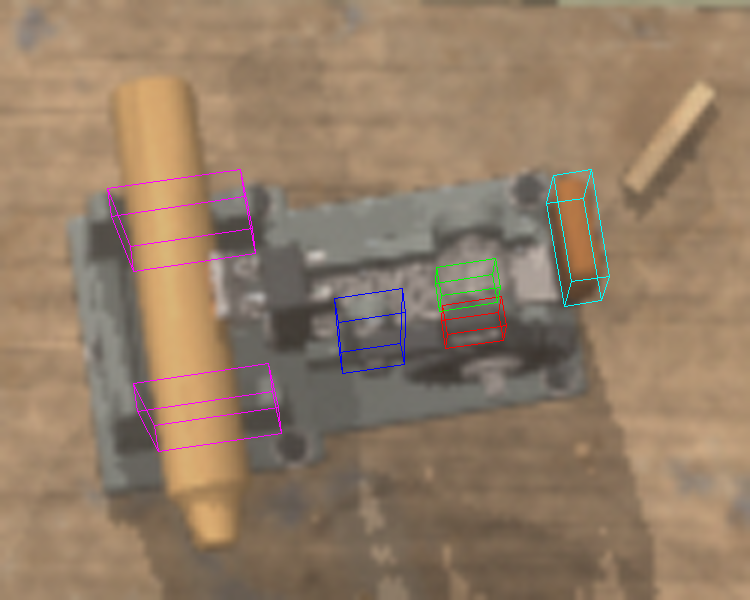

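Fit is consistent: clamp at (0.601, 0.114), yaw 97.2°, residuals about 1 px. The tab box fits with y=36. Rotating first to line the jaws up with clamp y.

```bash
python3 -m handwheel '{"rot":[[0,0,0.1405],[0,0,0.1405],[0,0,0.1405],[0,0,0.1405],[0,0,0.1405],[0,0,0.1405],[0,0,0.1405],[0,0,0.1405],[0,0,0],[0,0,0]],"xyz":[[0,0,0],[0,0,0],[0,0,0],[0,0,0],[0,0,0],[0,0,0],[0,0,0],[0,0,0],[0,0,0],[0,0,0]],"jaw":[0,0,0,0,0,0,0,0,0,0]}'
cat > go.py <<'E'
import sys,numpy as np
from station import *
from fit import r,W
s=state(); v=r.x; p=np.array(s['position']); R=np.array(s['ee_rot'])
# clamp-frame pose now
c,sn=np.cos(v[2]),np.sin(v[2]); C=np.array([[c,-sn,0],[sn,c,0],[0,0,1]])
pc=C.T@(p-[v[0],v[1],0])
ya=np.rad2deg(np.arctan2(R[1,1],R[0,1]))
print('t',round(s['time_s'],2),'clampmm',(pc*1e3).round(1),'yang-clamp',round(ya-np.rad2deg(v[2]),2),'tilt',R[:2,2].round(4),'w',round(s['width'],3),'F',(C.T@np.array(s['wrist_force'])).round(1),'q',np.round(s['q'],2))
if len(sys.argv)>3:
    t=np.array([float(a) for a in sys.argv[1:4]])/1e3
    print('tool delta mm',(R.T@C@(t-pc)*1e3).round(1))
E
python3 go.py -116 36 200
```

```text
time_s: 2.0
position: [0.1739, 0.5218, 0.2356]
ee_rot: [[-0.128, 0.992, -0.0], [0.992, 0.128, -0.0], [-0.0, -0.0, -1.0]]
wrist_force: [0.3, 0.0, -0.5]
width: 0.503
t 2.0 clampmm [457.9 372.1 235.6] yang-clamp -89.85 tilt [-0.     -0.0001] w 0.503 F [ 0.  -0.3 -0.5] q [ 1.05  0.26  1.54 -0.    1.35  0.92]
tool delta mm [-574.7  334.7   35.7]
```

```bash
python3 -m handwheel '{"rot":[[0,0,0],[0,0,0],[0,0,0],[0,0,0],[0,0,0],[0,0,0],[0,0,0],[0,0,0],[0,0,0],[0,0,0]],"xyz":[[-0.041,0.024,0],[-0.041,0.024,0],[-0.041,0.024,0],[-0.041,0.024,0],[-0.041,0.024,0],[-0.041,0.024,0],[-0.041,0.024,0],[-0.041,0.024,0],[-0.041,0.024,0],[-0.041,0.024,0]],"jaw":[0,0,0,0,0,0,0,0,0,0]}'
python3 go.py -116 36 200
```

```text
time_s: 3.0
position: [0.4641, 0.1431, 0.236]
ee_rot: [[-0.128, 0.992, 0.001], [0.992, 0.128, 0.0], [0.0, 0.001, -1.0]]
wrist_force: [0.7, 1.3, -0.4]
width: 0.499
t 3.0 clampmm [ 45.7 131.9 236. ] yang-clamp -89.88 tilt [0.0008 0.0002] w 0.499 F [ 1.2 -0.9 -0.4] q [ 0.07  0.14  1.68  0.    1.32 -0.06]
tool delta mm [-161.9   95.5   36. ]
```

```bash
python3 -m handwheel '{"rot":[[0,0,0],[0,0,0],[0,0,0],[0,0,0],[0,0,0],[0,0,0]],"xyz":[[-0.0405,0.0239,0.009],[-0.0405,0.0239,0.009],[-0.0405,0.0239,0.009],[-0.0405,0.0239,0.009],[0,0,0],[0,0,0]],"jaw":[0,0,0,0,0,0]}'
python3 go.py -116 36 160
python3 - <<'E'
from station import *
import cv2
from fit import *
for n,(r0,c0) in {'scene':(125,230),'top':(135,230)}.items():
    p=get_image(n)
    cv2.imwrite(f'pics/{n}1.png',cv2.resize(p['frame'][r0:r0+100,c0:c0+125],(750,600),interpolation=cv2.INTER_CUBIC))
E
```

```text
time_s: 3.6
position: [0.5781, -0.0047, 0.1988]
ee_rot: [[-0.125, 0.992, -0.002], [0.992, 0.125, 0.001], [0.001, -0.002, -1.0]]
wrist_force: [-0.9, -0.2, 0.4]
width: 0.499
t 3.6 clampmm [-115.3   37.4  198.8] yang-clamp -90.07 tilt [-0.0019  0.0007] w 0.499 F [-0.1  0.9  0.4] q [-0.2   0.34  1.52  0.    1.29 -0.33]
tool delta mm [-0.7  1.5 38.8]
```

View pics/scene1.png

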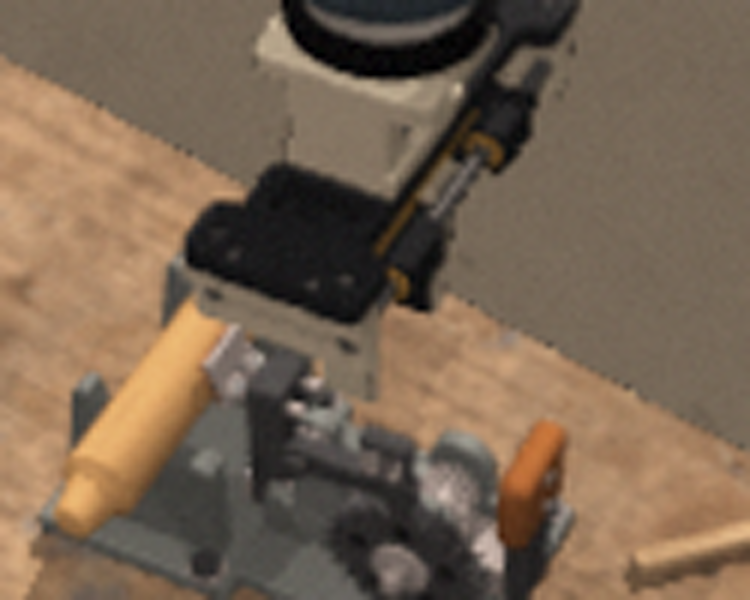

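View pics/top1.png

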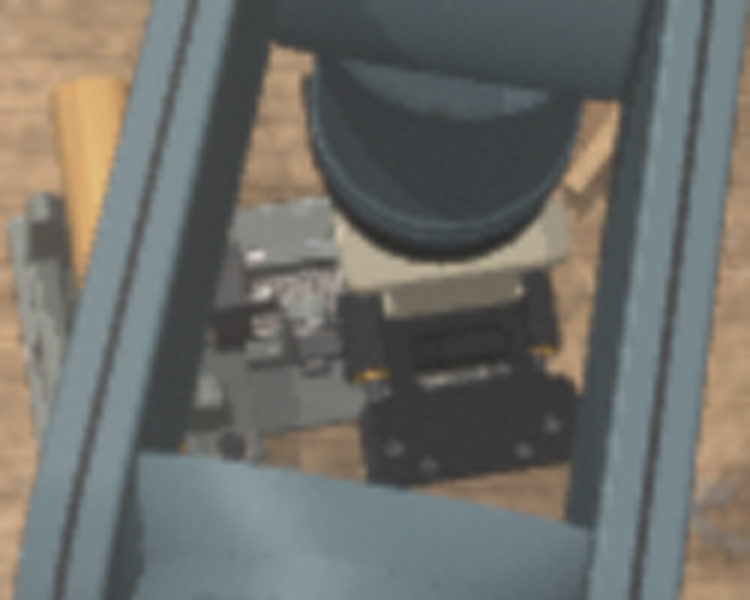

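```bash
python3 - <<'E'
from fit import *
for y in(10,14,37,60,78):print(y,((proj(S,W(r.x,(-115.3,y,182)))[0]-[230,125])*6).round(), ((proj(T,W(r.x,(-115.3,y,182)))[0]-[230,135])*6).round())
E
```

```text
10 [415. 297.] [408. 213.]
14 [410. 303.] [409. 223.]
37 [385. 341.] [419. 282.]
60 [358. 379.] [428. 340.]
78 [337. 410.] [436. 387.]
```

```bash
python3 - <<'E'
from fit import *
for P in [(-78,131,264),(-153,131,264),(-153,-57,264),(-123,78,182),(-108,78,182),(-123,60,182)]:print(P,((proj(S,W(r.x,P))[0]-[230,125])*6).round(), ((proj(T,W(r.x,P))[0]-[230,135])*6).round())
E
```

```text
(-78, 131, 264) [176. 324.] [362. 505.]
(-153, 131, 264) [361. 394.] [581. 472.]
(-153, -57, 264) [580.  73.] [491. -48.]
(-123, 78, 182) [355. 417.] [456. 384.]
(-108, 78, 182) [321. 404.] [417. 390.]
(-123, 60, 182) [376. 386.] [449. 337.]
```

```bash
python3 -m handwheel '{"rot":[[0,0,0],[0,0,0],[0,0,0],[0,0,0],[0,0,0],[0,0,0]],"xyz":[[-0.0007,0.0015,0.02],[0,0,0.02],[0,0,0.02],[0,0,0.015],[0,0,0.009],[0,0,0]],"jaw":[0,0,0,0,0,0]}'
python3 go.py -116 36 114
python3 - <<'E'
from station import *
import cv2
p=get_image('scene')
r0,c0=145,240
cv2.imwrite(f'pics/scene2.png',cv2.resize(p['frame'][r0:r0+80,c0:c0+100],(750,600),interpolation=cv2.INTER_CUBIC))
E
```

```text
time_s: 4.3
position: [0.5787, -0.0031, 0.1151]
ee_rot: [[-0.127, 0.992, -0.002], [0.992, 0.127, 0.0], [0.001, -0.002, -1.0]]
wrist_force: [-0.5, 0.7, -1.1]
width: 0.496
t 4.3 clampmm [-113.8   36.6  115.1] yang-clamp -89.95 tilt [-0.0017  0.0005] w 0.496 F [ 0.7  0.4 -1.1] q [-0.2   0.42  1.62  0.    1.1  -0.33]
tool delta mm [-2.2  0.6  1.1]
```

View pics/scene2.png

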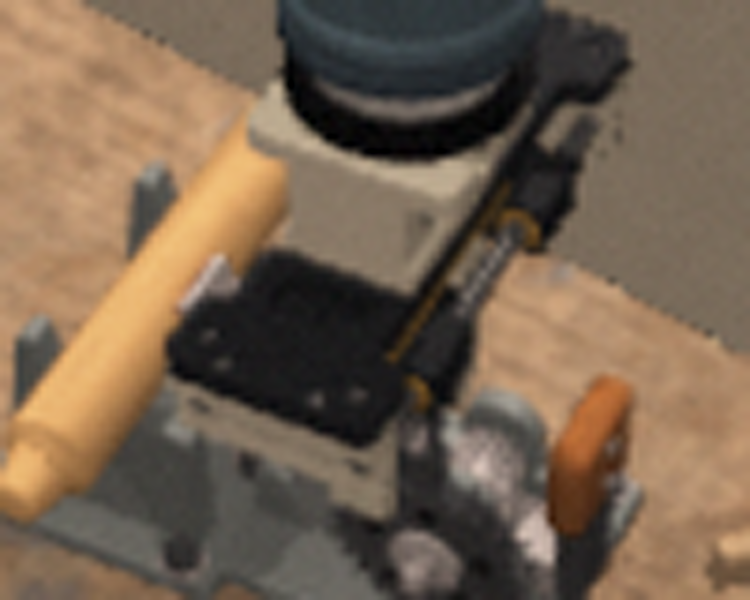

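```bash
python3 -m handwheel '{"rot":[[0,0,0],[0,0,0],[0,0,0],[0,0,0],[0,0,0],[0,0,0],[0,0,0]],"xyz":[[-0.002,0,0.001],[0,0,0],[0,0,0],[0,0,0],[0,0,0],[0,0,0],[0,0,0]],"jaw":[0,1,1,1,1,1,1]}'
python3 go.py -116 36 114
```

```text
time_s: 5.05
position: [0.581, -0.0064, 0.1148]
ee_rot: [[-0.125, 0.992, 0.002], [0.992, 0.125, 0.0], [-0.0, 0.002, -1.0]]
wrist_force: [3.6, 1.2, -2.2]
width: 0.123
t 5.05 clampmm [-117.3   34.8  114.8] yang-clamp -90.07 tilt [0.002 0.   ] w 0.123 F [ 0.7 -3.7 -2.2] q [-0.2   0.42  1.62  0.    1.1  -0.33]
tool delta mm [ 1.3 -1.2  0.8]
```

```bash
python3 -m handwheel '{"rot":[[0,-0.05,0],[0,-0.05,0],[0,-0.05,0],[0,-0.05,0],[0,-0.05,0],[0,-0.05,0],[0,-0.05,0],[0,0,0],[0,0,0],[0,0,0]],"xyz":[[0.0012,0,-0.00205],[0.0012,0,-0.00205],[0.0012,0,-0.00205],[0.0012,0,-0.00205],[0.0012,0,-0.00205],[0.0012,0,-0.00205],[0.0012,0,-0.00205],[0,0,0],[0,0,0],[0,0,0]],"jaw":[1,1,1,1,1,1,1,1,1,1]}'
python3 go.py
python3 -m handwheel '{"rot":[[0,0,0],[0,0,0],[0,0,0],[0,0,0],[0,0,0],[0,0,0],[0,0,0],[0,0,0],[0,0,0],[0,0,0]],"xyz":[[0,0,0],[0,0,0],[0,0,0],[0,0,0],[0,0,0],[0,0,0],[0,0,0],[0,0,0],[0,0,0],[0,0,0]],"jaw":[1,1,1,1,1,1,1,1,1,1]}'
python3 go.py
python3 - <<'E'
from station import *
import cv2
p=get_image('scene')
r0,c0=145,240
cv2.imwrite(f'pics/scene3.png',cv2.resize(p['frame'][r0:r0+100,c0:c0+125],(750,600),interpolation=cv2.INTER_CUBIC))
E
```

```text
time_s: 6.05
position: [0.5796, 0.004, 0.1281]
ee_rot: [[-0.116, 0.992, 0.045], [0.933, 0.124, -0.338], [-0.341, 0.002, -0.94]]
wrist_force: [3.1, 1.5, 3.9]
width: 0.127
t 6.05 clampmm [-106.8   34.8  128.1] yang-clamp -90.1 tilt [ 0.0445 -0.3385] w 0.127 F [ 1.1 -3.3  3.9] q [ 0.02  0.42  1.64 -0.4   1.08  0.08]
time_s: 7.05
position: [0.5796, 0.004, 0.128]
ee_rot: [[-0.116, 0.992, 0.045], [0.932, 0.125, -0.339], [-0.342, 0.002, -0.94]]
wrist_force: [5.1, 2.1, 5.4]
width: 0.126
t 7.05 clampmm [-106.8   34.9  128. ] yang-clamp -90.07 tilt [ 0.0446 -0.3395] w 0.126 F [ 1.5 -5.3  5.4] q [ 0.02  0.42  1.64 -0.4   1.08  0.09]
```

View pics/scene3.png

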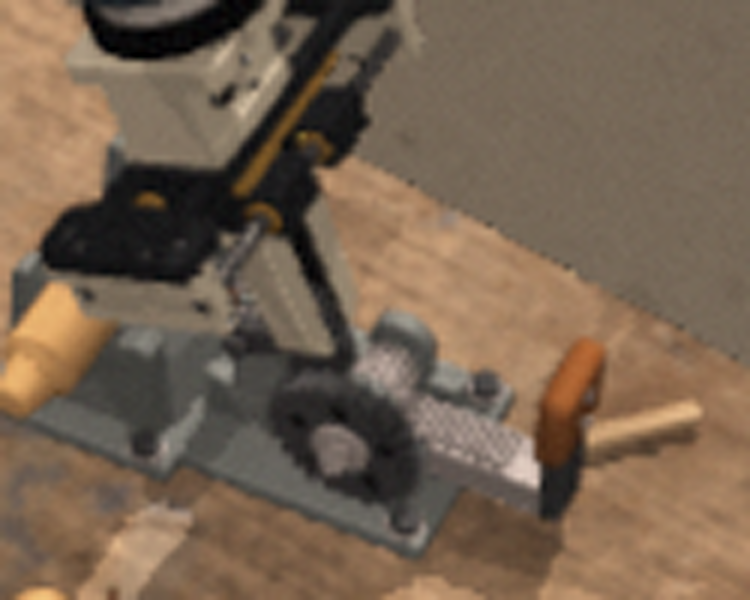

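```bash
python3 - <<'E'
from fit import *
for x in(-200,-205,-213): print(x,((proj(S,W(r.x,(x,0,81)))[0]-[240,145])*6).round())
E
```

```text
-200 [541. 391.]
-205 [552. 396.]
-213 [569. 402.]
```

Jaw is fully back: the block is at zoom (572,400) against a prediction of (569,402). The blank is still in the vees. Releasing the tab and rising.

```bash
python3 -m handwheel '{"rot":[[0,0,0],[0,0,0],[0,0,0],[0,0,0],[0,0,0],[0,0.11,0],[0,0.12,0],[0,0.12,0],[0,0,0],[0,0,0]],"xyz":[[0,0,0],[0,0,0],[0,0,0],[0,0,-0.02],[0,0,-0.03],[0,0,-0.03],[0,0,-0.03],[0,0,-0.02],[0,0,0],[0,0,0]],"jaw":[0.4,0.4,0.4,0.4,0.4,0.4,0.4,0.4,0.4,0.4]}'
python3 go.py 0 0 240
```

```text
time_s: 8.1
position: [0.5735, 0.0394, 0.2508]
ee_rot: [[-0.122, 0.993, -0.001], [0.993, 0.122, -0.002], [-0.002, -0.002, -1.0]]
wrist_force: [-1.3, 0.1, 0.0]
width: 0.301
t 8.1 clampmm [-70.9  36.5 250.8] yang-clamp -90.22 tilt [-0.0015 -0.0019] w 0.301 F [0.3 1.3 0. ] q [-0.12  0.29  1.45 -0.    1.4  -0.25]
tool delta mm [71.1 36.2 10.7]
```

```bash
python3 -m handwheel '{"rot":[[0,0,0],[0,0,0],[0,0,-0.145],[0,0,-0.145],[0,0,-0.145],[0,0,-0.145],[0,0,-0.145],[0,0,-0.145],[0,0,-0.145],[0,0,-0.145]],"xyz":[[0.0355,0.018,0.005],[0.0355,0.018,0.005],[0,0,0],[0,0,0],[0,0,0],[0,0,0],[0,0,0],[0,0,0],[0,0,0],[0,0,0]],"jaw":[0.4,0.2,0,-0.2,-0.2,-0.2,-0.2,-0.2,-0.2,-0.2]}'
python3 -m handwheel '{"rot":[[0,0,-0.145],[0,0,-0.145],[0,0,-0.1247],[0,0,0],[0,0,0]],"xyz":[[0,0,0],[0,0,0],[0,0,0],[0,0,0],[0,0,0]],"jaw":[-0.2,-0.2,-0.2,-0.2,-0.2]}'
python3 go.py 0 0 140
python3 - <<'E'
from station import *
import cv2
for n,(r0,c0) in {'scene':(145,220),'top':(135,220)}.items():
    p=get_image(n)
    cv2.imwrite(f'pics/{n}4.png',cv2.resize(p['frame'][r0:r0+100,c0:c0+125],(750,600),interpolation=cv2.INTER_CUBIC))
E
```

```text
time_s: 9.1
position: [0.5992, 0.1165, 0.2389]
ee_rot: [[-0.961, 0.275, -0.005], [0.275, 0.961, -0.002], [0.004, -0.004, -1.0]]
wrist_force: [-0.1, -0.6, 0.0]
width: 0.597
time_s: 9.6
position: [0.5999, 0.1163, 0.2399]
ee_rot: [[-0.992, -0.126, -0.003], [-0.126, 0.992, -0.001], [0.003, -0.001, -1.0]]
wrist_force: [-0.5, 0.3, -0.1]
width: 0.598
t 9.6 clampmm [  2.    0.6 239.9] yang-clamp 0.03 tilt [-0.0031 -0.0011] w 0.598 F [ 0.4  0.4 -0.1] q [ 0.01  0.37  1.37 -0.    1.41 -1.69]
tool delta mm [-0.9 -1.9 99.9]
```

View pics/scene4.png

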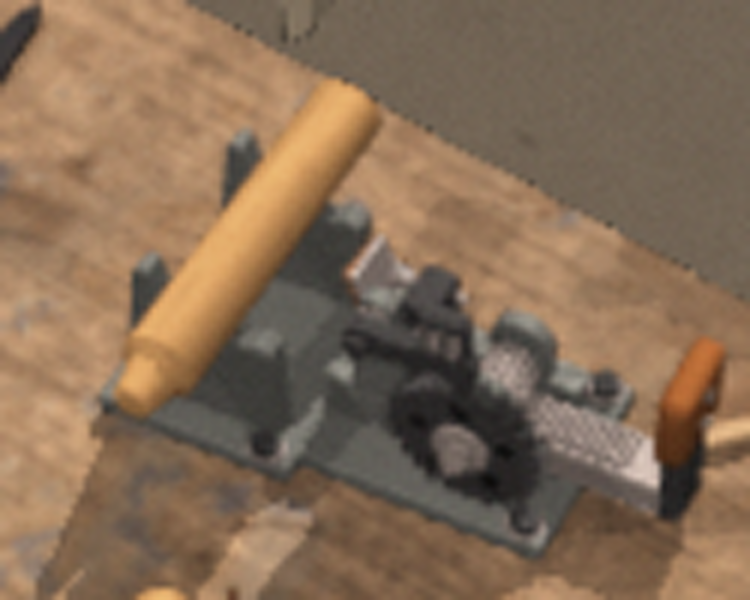

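```bash
python3 -m handwheel '{"rot":[[0,0,0],[0,0,0],[0,0,0],[0,0,0],[0,0,0],[0,0,0],[0,0,0],[0,0,0]],"xyz":[[-0.001,-0.002,0.035],[0,0,0.035],[0,0,0.03],[0,0,0.025],[0,0,0.02],[0,0,0.015],[0,0,0],[0,0,0]],"jaw":[-0.2,-0.2,-0.2,-0.2,-0.2,-0.2,-0.2,-0.2]}'
python3 go.py 0 0 79
python3 -m handwheel '{"rot":[[0,0,0],[0,0,0],[0,0,0],[0,0,0],[0,0,0]],"xyz":[[0,0,0],[0,0,0],[0,0,0],[0,0,0],[0,0,0]],"jaw":[1,1,1,1,1]}'
python3 go.py 0 0 79
```

```text
time_s: 10.5
position: [0.6022, 0.1137, 0.0817]
ee_rot: [[-0.992, -0.128, -0.0], [-0.128, 0.992, -0.0], [0.001, -0.0, -1.0]]
wrist_force: [0.4, -0.5, -0.9]
width: 0.604
t 10.5 clampmm [-0.9 -1.4 81.7] yang-clamp 0.1 tilt [-0.0005 -0.0002] w 0.604 F [-0.6 -0.3 -0.9] q [ 0.    0.51  1.57 -0.    1.07 -1.69]
tool delta mm [1.4 0.9 2.7]
time_s: 11.0
position: [0.6027, 0.1163, 0.0834]
ee_rot: [[-0.992, -0.128, 0.002], [-0.128, 0.992, 0.004], [-0.003, 0.004, -1.0]]
wrist_force: [-1.4, 8.4, 5.1]
width: 0.379
t 11.0 clampmm [ 1.7 -2.2 83.4] yang-clamp 0.14 tilt [0.0022 0.0039] w 0.379 F [8.5 0.3 5.1] q [ 0.01  0.5   1.57  0.    1.07 -1.69]
tool delta mm [ 2.2 -1.7  4.4]
```

```bash
python3 -m handwheel '{"rot":[[0,0,0],[0,0,0],[0,0,0],[0,0,0],[0,0,0],[0,0,0],[0,0,0]],"xyz":[[0,0,-0.005],[0,0,-0.015],[0,0,-0.03],[0,0,-0.04],[0,0,-0.04],[0,0,0],[0,0,0]],"jaw":[1,1,1,1,1,1,1]}'
python3 go.py 0 0 79
python3 - <<'E'
from station import *
import cv2
for n,(r0,c0) in {'scene':(105,220),'top':(135,220)}.items():
    p=get_image(n)
    cv2.imwrite(f'pics/{n}5.png',cv2.resize(p['frame'][r0:r0+100,c0:c0+125],(750,600),interpolation=cv2.INTER_CUBIC))
E
```

```text
time_s: 11.7
position: [0.6027, 0.1134, 0.213]
ee_rot: [[-0.992, -0.128, 0.003], [-0.128, 0.992, -0.0], [-0.003, -0.001, -1.0]]
wrist_force: [-1.1, 0.2, -1.8]
width: 0.379
t 11.7 clampmm [ -1.2  -1.9 213. ] yang-clamp 0.14 tilt [ 0.0028 -0.0004] w 0.379 F [ 0.3  1.1 -1.8] q [ 0.    0.38  1.41 -0.    1.34 -1.69]
tool delta mm [  2.2   1.4 134. ]
```

View pics/scene5.png

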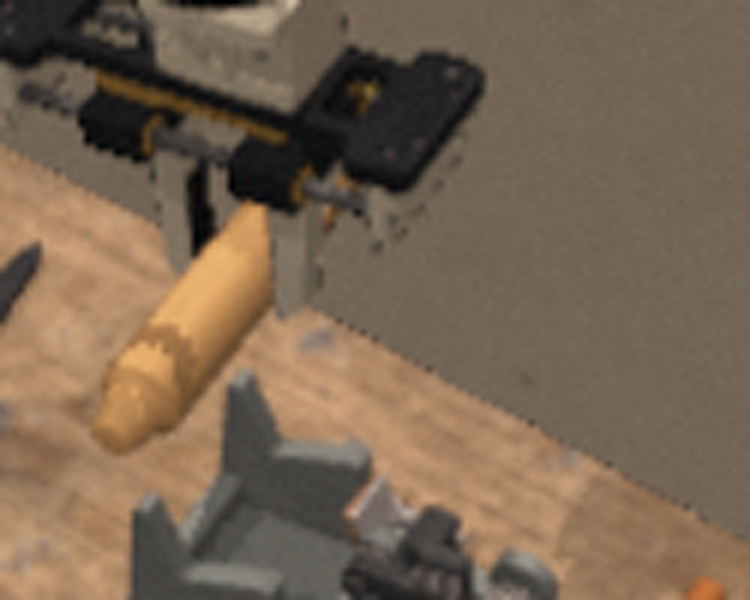

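View pics/top5.png

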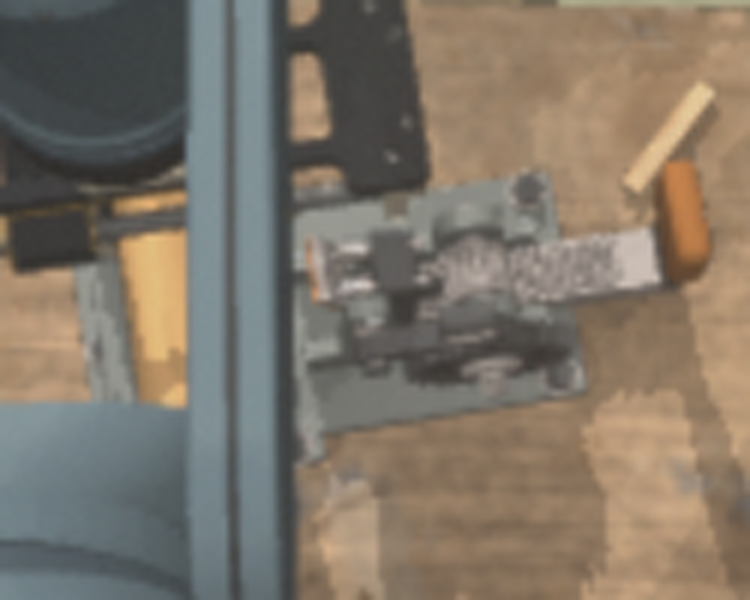

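```bash
python3 -m handwheel '{"rot":[[0,0,0.1428],[0,0,0.1428],[0,0,0.1428],[0,0,0.1428],[0,0,0.1428],[0,0,0.1428],[0,0,0.1428],[0,0,0.1428],[0,0,0.1428],[0,0,0.1428]],"xyz":[[0,0,0],[0,0,0],[0,0,0],[0,0,0],[0,0,0],[0,0,0],[0,0,0],[0,0,0],[0,0,0],[0,0,0]],"jaw":[1,1,1,1,1,1,1,1,1,1]}'
python3 -m handwheel '{"rot":[[0,0,0.1428],[0,0,0.1428],[0,0,0.1428],[0,0,0.1428],[0,0,0.1428],[0,0,0.1428],[0,0,0.1428],[0,0,0.1428],[0,0,0.1428],[0,0,0.1428]],"xyz":[[0,0,0],[0,0,0],[0,0,0],[0,0,0],[0,0,0],[0,0,0],[0,0,0],[0,0,0],[0,0,0],[0,0,0]],"jaw":[1,1,1,1,1,1,1,1,1,1]}'
python3 -m handwheel '{"rot":[[0,0,0.1428],[0,0,0.1428],[0,0,0],[0,0,0]],"xyz":[[0,0,0],[0,0,0],[0,0,0],[0,0,0]],"jaw":[1,1,1,1]}'
python3 go.py 0 10 140
python3 - <<'E'
from station import *
import cv2
for n,(r0,c0) in {'scene':(105,220),'top':(135,220)}.items():
    p=get_image(n)
    cv2.imwrite(f'pics/{n}6.png',cv2.resize(p['frame'][r0:r0+100,c0:c0+125],(750,600),interpolation=cv2.INTER_CUBIC))
E
```

```text
time_s: 12.8
position: [0.6011, 0.1135, 0.2093]
ee_rot: [[-0.263, 0.965, -0.004], [0.965, 0.263, -0.0], [0.001, -0.004, -1.0]]
wrist_force: [-1.2, -0.3, -1.2]
width: 0.378
time_s: 13.8
position: [0.6011, 0.1135, 0.2093]
ee_rot: [[0.918, 0.397, -0.004], [0.397, -0.918, -0.0], [-0.004, -0.002, -1.0]]
wrist_force: [-0.2, -0.4, -1.4]
width: 0.38
time_s: 14.2
position: [0.6016, 0.1136, 0.2102]
ee_rot: [[0.991, 0.132, -0.003], [0.132, -0.991, -0.0], [-0.003, -0.0, -1.0]]
wrist_force: [0.9, 0.1, -1.1]
width: 0.376
t 14.2 clampmm [ -0.9  -0.7 210.2] yang-clamp -179.63 tilt [-0.0027 -0.0001] w 0.376 F [ 0.  -0.9 -1.1] q [ 0.    0.39  1.41 -0.    1.34  1.44]
tool delta mm [-10.5  -1.   70.2]
```

View pics/scene6.png

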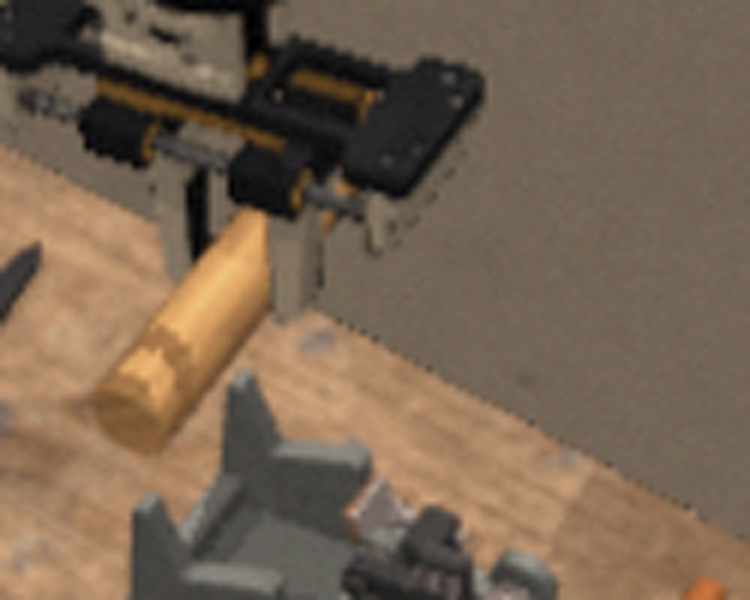

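View pics/top6.png

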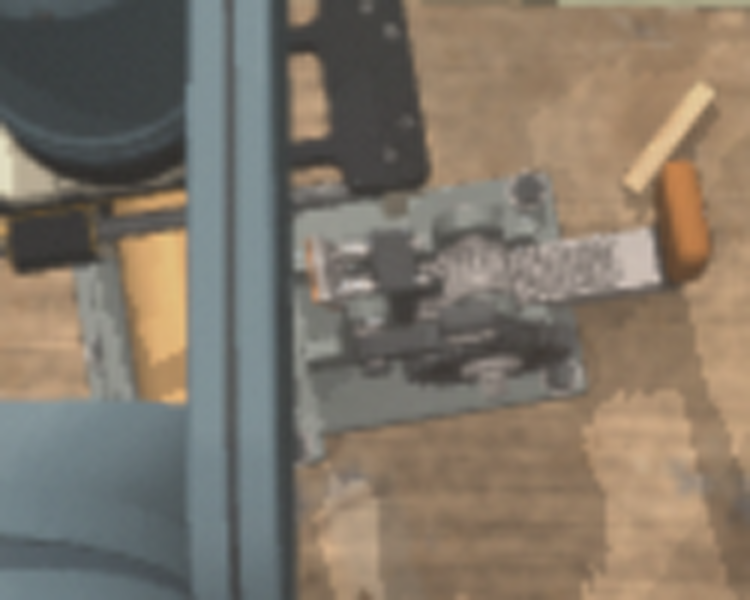

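```bash
python3 - <<'E'
from fit import *
v=r.x
c,sn=np.cos(v[2]),np.sin(v[2]); C=np.array([[c,-sn,0],[sn,c,0],[0,0,1]])
for z in(.2,.205,.21):
  for uv in((128,422),(112,442)):
    print(z,uv,(C.T@(atz(S,(220+uv[0]/6,105+uv[1]/6),z)-[v[0],v[1],0])*1e3).round(1))
E
```

```text
0.2 (128, 422) [ -1.6  89.6 200. ]
0.2 (112, 442) [ -1.6 101.8 200. ]
0.205 (128, 422) [ -4.4  93.5 205. ]
0.205 (112, 442) [ -4.4 105.6 205. ]
0.21 (128, 422) [ -7.3  97.4 210. ]
0.21 (112, 442) [ -7.2 109.4 210. ]
```

```bash
python3 -m handwheel '{"rot":[[0,0,-0.006],[0,0,0],[0,0,0],[0,0,0],[0,0,0],[0,0,0],[0,0,0],[0,0,0]],"xyz":[[-0.0157,0,0.01],[0,0,0.03],[0,0,0.03],[0,0,0.025],[0,0,0.015],[0,0,0.01],[0,0,0],[0,0,0]],"jaw":[1,1,1,1,1,1,1,1]}'
python3 go.py -1 15 85
```

```text
time_s: 15.1
position: [0.5872, 0.1116, 0.0922]
ee_rot: [[0.991, 0.135, 0.001], [0.135, -0.991, -0.0], [0.001, 0.0, -1.0]]
wrist_force: [0.1, -0.6, -1.3]
width: 0.378
t 15.1 clampmm [-1.  13.8 92.2] yang-clamp -179.47 tilt [ 0.0008 -0.    ] w 0.378 F [-0.6 -0.1 -1.3] q [ 0.    0.47  1.6  -0.    1.07  1.44]
tool delta mm [-1.2 -0.   7.2]
```

```bash
python3 -m handwheel '{"rot":[[0,0,0.008],[0,0,0],[0,0,0],[0,0,0]],"xyz":[[0,0,0.003],[0,0,0.003],[0,0,0],[0,0,0]],"jaw":[1,1,1,1]}'
python3 go.py -1 15 85
python3 - <<'E'
from station import *
import cv2
for n,(r0,c0) in {'scene':(145,220)}.items():
    p=get_image(n)
    cv2.imwrite(f'pics/{n}7.png',cv2.resize(p['frame'][r0:r0+100,c0:c0+125],(750,600),interpolation=cv2.INTER_CUBIC))
E
```

```text
time_s: 15.5
position: [0.5867, 0.1116, 0.0859]
ee_rot: [[0.992, 0.127, 0.0], [0.127, -0.992, 0.0], [0.0, 0.0, -1.0]]
wrist_force: [-0.3, -0.3, -1.9]
width: 0.38
t 15.5 clampmm [-0.9 14.2 85.9] yang-clamp -179.96 tilt [0.0002 0.    ] w 0.38 F [-0.2  0.3 -1.9] q [0.   0.48 1.61 0.   1.06 1.45]
tool delta mm [-0.8  0.1  0.9]
```

View pics/scene7.png

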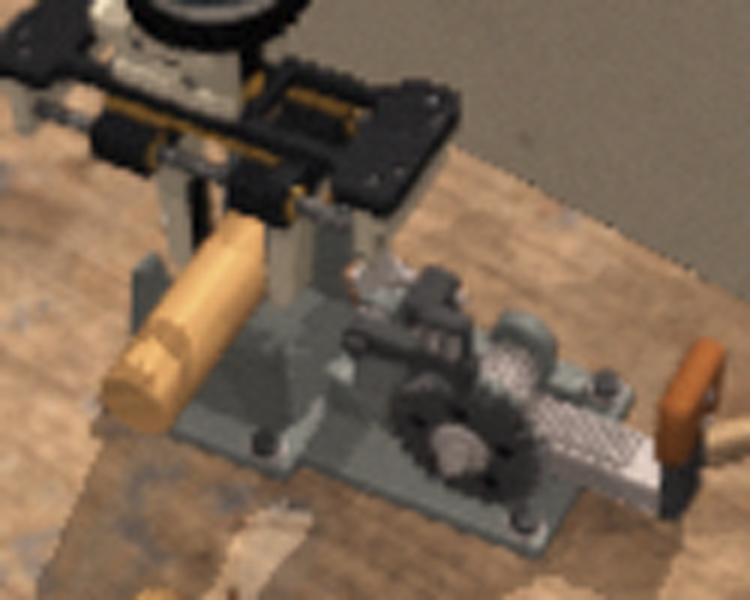

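```bash
python3 -m handwheel '{"rot":[[0,0,0],[0,0,0],[0,0,0]],"xyz":[[0,0,0.0015],[0,0,0.0015],[0,0,0]],"jaw":[1,1,1]}'
python3 go.py
```

```text
time_s: 15.85
position: [0.587, 0.1117, 0.0843]
ee_rot: [[0.992, 0.127, 0.001], [0.127, -0.992, -0.0], [0.001, 0.0, -1.0]]
wrist_force: [-2.8, -1.2, 8.8]
width: 0.376
t 15.85 clampmm [-1.  13.9 84.3] yang-clamp -179.95 tilt [ 0.0014 -0.0001] w 0.376 F [-0.9  3.   8.8] q [ 0.    0.48  1.61 -0.    1.05  1.45]
```

Contact with the vees felt (8.8 N up). Releasing gently and rising straight up.

```bash
python3 -m handwheel '{"rot":[[0,0,0],[0,0,0],[0,0,0],[0,0,0],[0,0,0],[0,0,0]],"xyz":[[0,0,0],[0,0,0],[0,0,0],[0,0,0],[0,0,0],[0,0,0]],"jaw":[-0.1,-0.2,-0.2,-0.2,-0.2,-0.2]}'
python3 go.py
python3 -m handwheel '{"rot":[[0,0,0],[0,0,0],[0,0,0],[0,0,0],[0,0,0],[0,0,0],[0,0,0]],"xyz":[[0,0,-0.02],[0,0,-0.03],[0,0,-0.04],[0,0,-0.04],[0,0,-0.03],[0,0,0],[0,0,0]],"jaw":[-0.2,-0.2,-0.2,-0.2,-0.2,-0.2,-0.2]}'
python3 go.py -270 0 200
python3 - <<'E'
from station import *
import cv2,pickle
for n,(r0,c0) in {'scene':(145,220)}.items():
    p=get_image(n); pickle.dump(p,open('s8.pkl','wb'))
    cv2.imwrite(f'pics/{n}8.png',cv2.resize(p['frame'][r0:r0+100,c0:c0+125],(750,600),interpolation=cv2.INTER_CUBIC))
E
```

```text
time_s: 16.45
position: [0.5866, 0.1116, 0.0825]
ee_rot: [[0.992, 0.126, -0.0], [0.126, -0.992, -0.0], [-0.0, -0.0, -1.0]]
wrist_force: [-0.3, -0.3, -0.3]
width: 0.601
t 16.45 clampmm [-1.  14.3 82.5] yang-clamp -179.97 tilt [-0.0003 -0.    ] w 0.601 F [-0.3  0.3 -0.3] q [ 0.    0.48  1.61 -0.    1.05  1.45]
time_s: 17.15
position: [0.5869, 0.1116, 0.2431]
ee_rot: [[0.992, 0.127, 0.001], [0.127, -0.992, -0.0], [0.001, 0.0, -1.0]]
wrist_force: [-0.8, 0.1, -0.2]
width: 0.6
t 17.15 clampmm [ -1.   14.1 243.1] yang-clamp -179.96 tilt [ 0.0014 -0.    ] w 0.6 F [ 0.2  0.8 -0.2] q [ 0.    0.34  1.41 -0.    1.4   1.45]
tool delta mm [ 13.8 269.   43.2]
```

View pics/scene8.png

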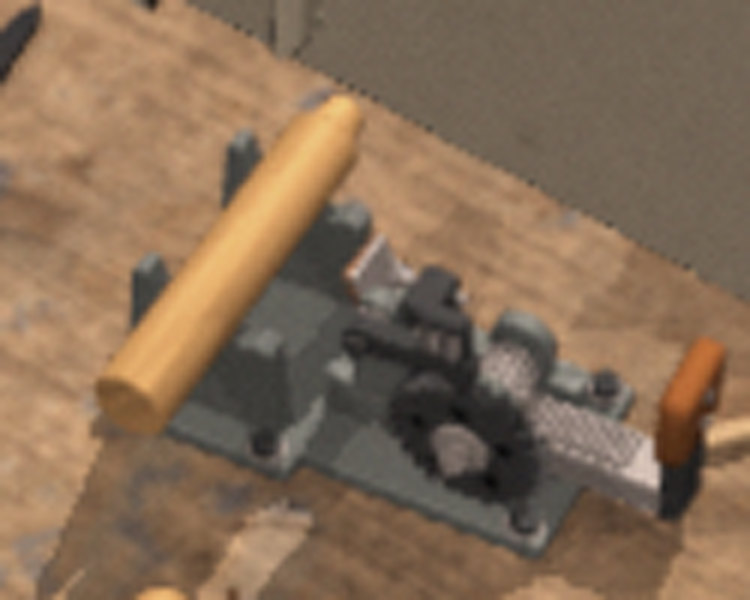

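Blank turned and settled, raw end at zoom (130,402), where the shaped end was. Now going round behind the handle.

```bash
python3 -m handwheel '{"rot":[[0,0,0],[0,0,0],[0,0,0],[0,0,0],[0,0,0],[0,0,0],[0,0,-0.143],[0,0,-0.143],[0,0,-0.143],[0,0,-0.143]],"xyz":[[0.0023,0.0435,0],[0.0023,0.0435,0],[0.0023,0.0435,0],[0.0023,0.0435,0],[0.0023,0.0435,0],[0.0023,0.0435,0],[0,0,0],[0,0,0],[0,0,0],[0,0,0]],"jaw":[1,1,1,1,1,1,1,1,1,1]}'
python3 -m handwheel '{"rot":[[0,0,-0.143],[0,0,-0.143],[0,0,-0.143],[0,0,-0.143],[0,0,-0.143],[0,0,-0.143],[0,0,-0.141],[0,0,0],[0,0,0]],"xyz":[[0,0,0],[0,0,0],[0,0,0],[0,0,0],[0,0,0],[0,0,0],[0,0,0],[0,0,0],[0,0,0]],"jaw":[1,1,1,1,1,1,1,1,1]}'
python3 go.py -260 0 83
python3 - <<'E'
from station import *
import cv2,pickle
from h import *
p=get_image('scene'); cv2.imwrite('pics/scene9.png',p['frame'])
from fit import *
for uv in((373,185),(390,203),(331,158)): print(atz(T,uv,0.0))
print(W(r.x,(-260,0,80)))
E
```

```text
time_s: 18.2
position: [0.6324, -0.1455, 0.2399]
ee_rot: [[0.762, 0.647, -0.004], [0.647, -0.762, 0.002], [-0.002, -0.004, -1.0]]
wrist_force: [0.4, -0.2, -0.3]
width: 0.005
time_s: 19.1
position: [0.6329, -0.1453, 0.241]
ee_rot: [[-0.123, 0.992, -0.003], [0.992, 0.123, 0.001], [0.001, -0.002, -1.0]]
wrist_force: [-0.4, 0.5, -0.0]
width: 0.009
t 19.1 clampmm [-261.7    0.8  241. ] yang-clamp -90.17 tilt [-0.0025  0.0011] w 0.009 F [ 0.6  0.3 -0. ] q [-0.4   0.44  1.26  0.    1.44 -0.52]
tool delta mm [  1.4   1.2 158. ]
[ 0.61160353 -0.21157546  0.        ]
[ 0.56063766 -0.25430043  0.        ]
[ 0.69074412 -0.1008121   0.        ]
[ 0.63346903 -0.14355183  0.08      ]
```

View pics/scene9.png

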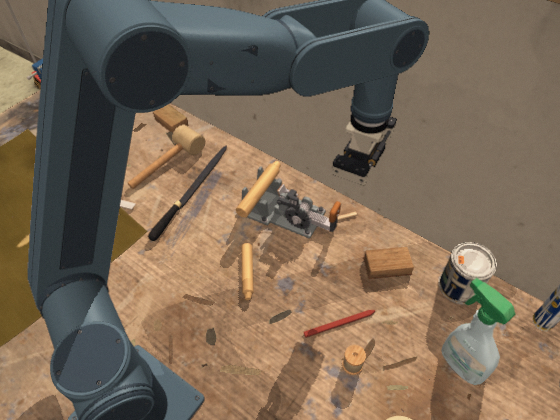

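```bash
python3 -m handwheel '{"rot":[[0,0,0.003],[0,0,0],[0,0,0],[0,0,0],[0,0,0],[0,0,0],[0,0,0],[0,0,0]],"xyz":[[0.001,0.001,0.035],[0,0,0.035],[0,0,0.03],[0,0,0.03],[0,0,0.02],[0,0,0.008],[0,0,0],[0,0,0]],"jaw":[1,1,1,1,1,1,1,1]}'
python3 go.py -230 0 83
python3 - <<'E'
from station import *
import cv2
p=get_image('scene'); cv2.imwrite('pics/scene10.png',cv2.resize(p['frame'][145:245,240:365],(750,600),interpolation=cv2.INTER_CUBIC))
E
```

```text
time_s: 19.95
position: [0.6349, -0.1447, 0.0856]
ee_rot: [[-0.123, 0.992, 0.001], [0.992, 0.123, -0.001], [-0.001, 0.001, -1.0]]
wrist_force: [0.1, 0.3, 0.3]
width: 0.003
t 19.95 clampmm [-261.3   -1.3   85.6] yang-clamp -90.17 tilt [ 0.0013 -0.0005] w 0.003 F [ 0.3 -0.2  0.3] q [-0.4   0.56  1.46  0.    1.12 -0.52]
tool delta mm [31.3 -1.4  2.6]
```

View pics/scene10.png

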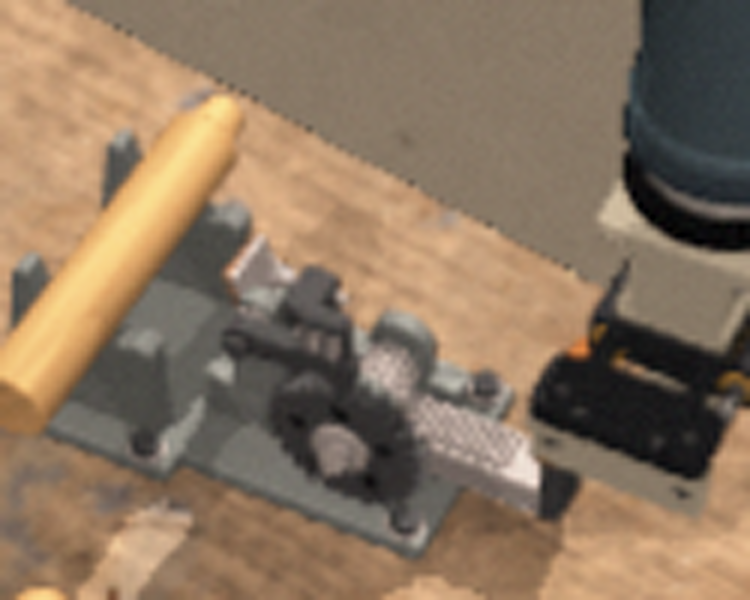

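```bash
python3 -m handwheel '{"rot":[[0,0,0],[0,0,0],[0,0,0],[0,0,0],[0,0,0],[0,0,0],[0,0,0],[0,0,0]],"xyz":[[0.01,-0.001,0.002],[0.01,0,0],[0.006,0,0],[0.005,0,0],[0.005,0,0],[0.005,0,0],[0.005,0,0],[0,0,0]],"jaw":[1,1,1,1,1,1,1,1]}'
python3 go.py -183 0 83
```

```text
time_s: 20.8
position: [0.6278, -0.1, 0.0831]
ee_rot: [[-0.124, 0.992, 0.001], [0.992, 0.124, -0.003], [-0.003, 0.0, -1.0]]
wrist_force: [-0.3, -4.7, 1.1]
width: 0.008
t 20.8 clampmm [-2.161e+02  1.000e-01  8.310e+01] yang-clamp -90.1 tilt [ 0.0008 -0.0026] w 0.008 F [-4.6  0.9  1.1] q [-0.33  0.54  1.51 -0.    1.1  -0.46]
tool delta mm [33.1  0.1  0. ]
```

```bash
python3 -m handwheel '{"rot":[[0,0,0],[0,0,0],[0,0,0],[0,0,0],[0,0,0],[0,0,0],[0,0,0],[0,0,0]],"xyz":[[0.004,0,0],[0.004,0,0],[0.004,0,0],[0.004,0,0],[0.004,0,0],[0.004,0,0],[0.002,0,0],[0,0,0]],"jaw":[1,1,1,1,1,1,1,1]}'
python3 go.py -183 0 83
python3 - <<'E'
from station import *
import cv2
p=get_image('scene'); cv2.imwrite('pics/scene11.png',cv2.resize(p['frame'][145:245,220:345],(750,600),interpolation=cv2.INTER_CUBIC))
E
```

```text
time_s: 21.6
position: [0.6244, -0.0745, 0.0831]
ee_rot: [[-0.124, 0.992, 0.0], [0.992, 0.124, -0.003], [-0.003, -0.0, -1.0]]
wrist_force: [-1.8, -6.3, 0.5]
width: 0.007
t 21.6 clampmm [-190.3    0.3   83.1] yang-clamp -90.11 tilt [ 0.0003 -0.0027] w 0.007 F [-6.   2.5  0.5] q [-0.29  0.53  1.52 -0.    1.09 -0.42]
tool delta mm [7.3 0.3 0. ]
```

View pics/scene11.png

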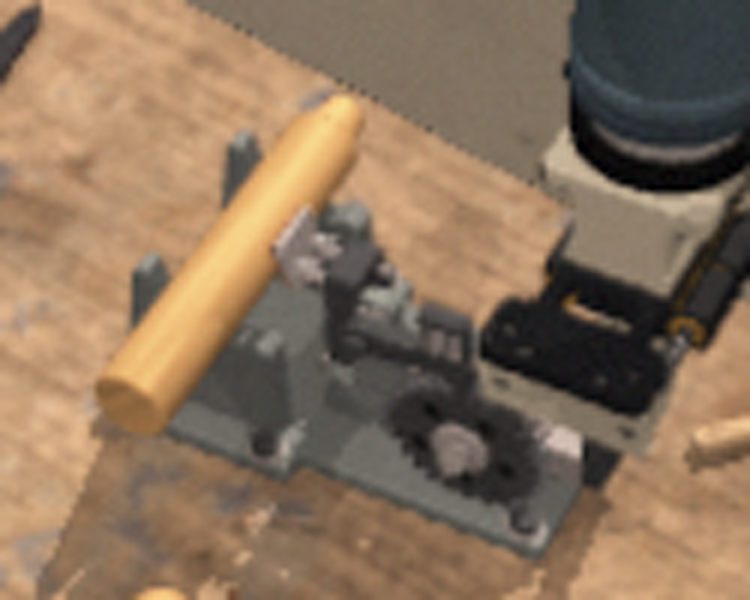

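```bash
python3 -m handwheel '{"rot":[[0,0,0],[0,0,0],[0,0,0],[0,0,0]],"xyz":[[0.002,0,0],[0.002,0,0],[0,0,0],[0,0,0]],"jaw":[1,1,1,1]}'
python3 go.py -183 0 83
python3 -m handwheel '{"rot":[[0,0,0],[0,0,0],[0,0,0],[0,0,0]],"xyz":[[0.001,0,0],[0.001,0,0],[0,0,0],[0,0,0]],"jaw":[1,1,1,1]}'
python3 go.py -183 0 83
```

```text
time_s: 22.05
position: [0.6239, -0.0708, 0.0831]
ee_rot: [[-0.124, 0.992, 0.0], [0.992, 0.124, -0.003], [-0.003, -0.0, -1.0]]
wrist_force: [-0.7, -6.3, 1.3]
width: 0.006
t 22.05 clampmm [-186.6    0.3   83.1] yang-clamp -90.11 tilt [ 0.0004 -0.003 ] w 0.006 F [-6.2  1.5  1.3] q [-0.29  0.53  1.53 -0.    1.09 -0.41]
tool delta mm [3.6 0.3 0.1]
time_s: 22.45
position: [0.6237, -0.0688, 0.0831]
ee_rot: [[-0.124, 0.992, 0.0], [0.992, 0.124, -0.003], [-0.003, -0.0, -1.0]]
wrist_force: [-1.6, -5.9, 1.1]
width: 0.003
t 22.45 clampmm [-184.6    0.3   83.1] yang-clamp -90.11 tilt [ 0.0003 -0.0028] w 0.003 F [-5.7  2.3  1.1] q [-0.29  0.53  1.53 -0.    1.09 -0.41]
tool delta mm [1.6 0.3 0.1]
```

```bash
for i in 1; do :; done
python3 -m handwheel '{"rot":[[0,0,0],[0,0,0],[0,0,0],[0,0,0]],"xyz":[[0.001,0,0],[0.001,0,0],[0,0,0],[0,0,0]],"jaw":[1,1,1,1]}' >/dev/null
python3 go.py -183 0 83
python3 -m handwheel '{"rot":[[0,0,0],[0,0,0],[0,0,0],[0,0,0]],"xyz":[[0.001,0,0],[0.001,0,0],[0,0,0],[0,0,0]],"jaw":[1,1,1,1]}' >/dev/null
python3 go.py -183 0 83
```

```text
t 22.85 clampmm [-183.5    0.3   83.1] yang-clamp -90.11 tilt [ 0.0005 -0.0041] w 0.003 F [-7.9  3.2  0.5] q [-0.28  0.52  1.53 -0.    1.09 -0.41]
tool delta mm [0.5 0.3 0.1]
t 23.25 clampmm [-181.5    0.3   83.1] yang-clamp -90.11 tilt [ 0.0005 -0.0042] w 0.003 F [-9.1  3.   0.6] q [-0.28  0.52  1.53 -0.    1.09 -0.4 ]
tool delta mm [-1.5  0.3  0.1]
```

```bash
python3 -m handwheel '{"rot":[[0,0,0],[0,0,0],[0,0,0],[0,0,0]],"xyz":[[0.001,0,0],[0.001,0,0],[0,0,0],[0,0,0]],"jaw":[1,1,1,1]}' >/dev/null
python3 go.py
python3 -m handwheel '{"rot":[[0,0,0],[0,0,0],[0,0,0]],"xyz":[[0.001,0,0],[0,0,0],[0,0,0]],"jaw":[1,1,1]}' >/dev/null
python3 go.py
python3 - <<'E'
from station import *
import cv2
p=get_image('scene'); cv2.imwrite('pics/scene12.png',cv2.resize(p['frame'][145:245,220:345],(750,600),interpolation=cv2.INTER_CUBIC))
E
```

```text
t 23.65 clampmm [-180.5    0.3   83.1] yang-clamp -90.12 tilt [ 0.0007 -0.0055] w 0.005 F [-10.7   2.4  -0.3] q [-0.28  0.52  1.53 -0.01  1.08 -0.4 ]
t 23.95 clampmm [-180.     0.3   83.1] yang-clamp -90.11 tilt [ 0.0009 -0.0063] w 0.003 F [-13.5   3.   -0.1] q [-0.28  0.52  1.53 -0.01  1.08 -0.4 ]
```

View pics/scene12.png

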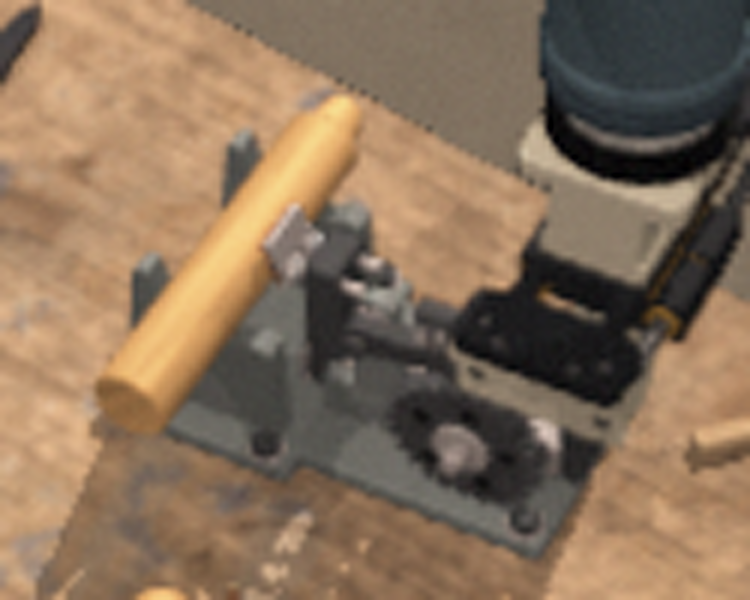

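```bash
python3 -m handwheel '{"rot":[[0,0,0],[0,0,0],[0,0,0]],"xyz":[[0.001,0,0],[0,0,0],[0,0,0]],"jaw":[1,1,1]}' >/dev/null
python3 go.py
python3 -m handwheel '{"rot":[[0,0,0],[0,0,0],[0,0,0]],"xyz":[[0.001,0,0],[0,0,0],[0,0,0]],"jaw":[1,1,1]}' >/dev/null
python3 go.py
```

```text
t 24.3 clampmm [-178.6    0.3   83.1] yang-clamp -90.12 tilt [ 0.0008 -0.0056] w -0.005 F [-12.2   2.1   0.4] q [-0.28  0.52  1.53 -0.01  1.08 -0.4 ]
t 24.6 clampmm [-178.1    0.3   83.1] yang-clamp -90.12 tilt [ 0.0008 -0.0064] w 0.007 F [-13.6   2.7   0. ] q [-0.27  0.52  1.53 -0.01  1.08 -0.4 ]
```

```bash
python3 -m handwheel '{"rot":[[0,0,0],[0,0,0],[0,0,0],[0,0,0],[0,0,0],[0,0,0]],"xyz":[[-0.005,0,0],[-0.03,0,0],[-0.04,0,0],[0,0,-0.05],[0,0,-0.05],[0,0,-0.05]],"jaw":[1,1,1,1,1,1]}' >/dev/null
python3 -m handwheel '{"rot":[[0,0,0],[0,0,0],[0,0,0],[0,0,0]],"xyz":[[-0.03,0,-0.05],[0,0,-0.03],[0,0,0],[0,0,0]],"jaw":[1,1,1,1]}' >/dev/null
python3 go.py
python3 - <<'E'
from station import *
import cv2,pickle
for n,(r0,c0) in {'scene':(145,220),'top':(135,220)}.items():
    p=get_image(n); cv2.imwrite(f'pics/{n}13.png',cv2.resize(p['frame'][r0:r0+100,c0:c0+125],(750,600),interpolation=cv2.INTER_CUBIC)); pickle.dump(p,open(n+'13.pkl','wb'))
    for t in('push_face','jaw_pad','blank'):
        print(n,t,[(round(m['confidence'],2),[round(float(v),1) for v in m['extent']]) for m in masks_of(p,t)])
E
```

```text
t 25.6 clampmm [-2.743e+02  2.000e-01  3.058e+02] yang-clamp -90.11 tilt [0.0011 0.    ] w 0.005 F [ 1.1 -0.2 -0.7] q [-0.41  0.42  1.14  0.    1.58 -0.54]
scene push_face [(0.75, [292.2, 200.7, 62.2, 45.2]), (0.62, [257.8, 188.6, 43.2, 51.2]), (0.28, [342.1, 321.0, 68.0, 28.0])]
scene jaw_pad [(0.54, [270.5, 185.9, 16.4, 16.4])]
scene blank [(0.79, [247.4, 269.8, 14.9, 56.3]), (0.55, [258.9, 188.3, 42.6, 52.4])]
top push_face [(0.62, [285.9, 180.7, 65.4, 26.4])]
top jaw_pad [(0.54, [249.5, 190.1, 28.0, 75.9]), (0.48, [262.4, 182.1, 18.5, 10.6]), (0.15, [285.1, 177.8, 70.9, 26.5])]
top blank [(0.7, [284.0, 258.2, 30.3, 35.5]), (0.66, [250.4, 190.6, 22.1, 81.8]), (0.63, [179.0, 222.8, 27.0, 137.0])]
```

View pics/scene13.png

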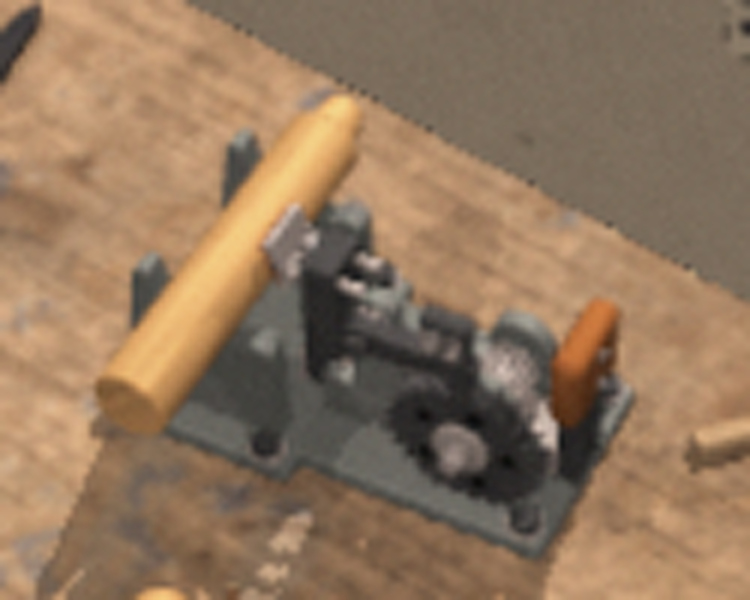

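View pics/top13.png

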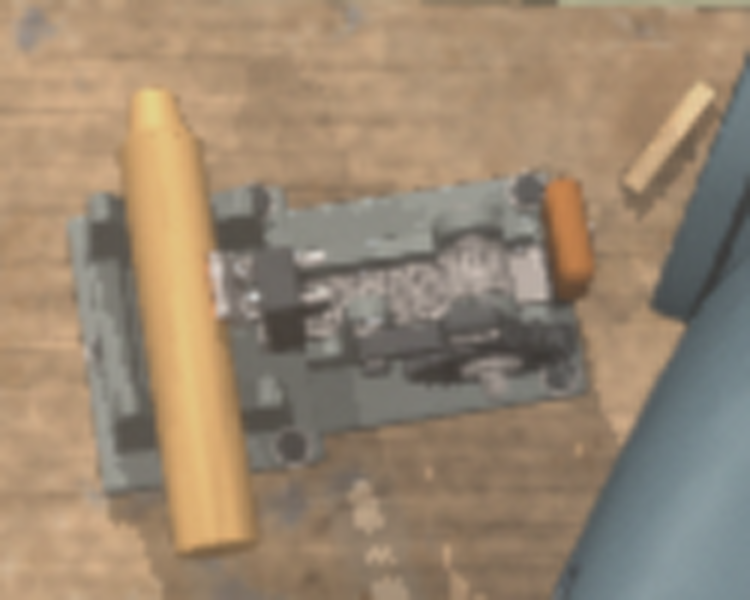

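```bash
python3 - <<'E'
from fit import *
import pickle
S2=pickle.load(open('scene13.pkl','rb'));T2=pickle.load(open('top13.pkl','rb'))
def tri_block(a,b):
    uv=[]
    for p in(a,b):
        f=p['frame'].astype(int); m=(f[...,2]-f[...,0]>75)&(f[...,1]<0.62*f[...,2]); m[:,:305]=0;m[:,330:]=0;m[:150]=0;m[225:]=0
        y,x=np.nonzero(m); uv.append((x.mean(),y.mean()))
    return uv,tri([a,b],uv)
v=r.x;c,sn=np.cos(v[2]),np.sin(v[2]); C=np.array([[c,-sn,0],[sn,c,0],[0,0,1]])
f=lambda P:(C.T@(P-[v[0],v[1],0])*1e3).round(1)
for a,b in((S,T),(S2,T2)):
    u,P=tri_block(a,b); print(np.round(u,1).tolist(),f(P))
s=lambda x,y:(220+x/6,145+y/6); t=lambda x,y:(220+x/6,135+y/6)
R=tri([S2,T2],[s(130,403),t(215,542)]); Wk=tri([S2,T2],[s(343,103),t(155,95)])
print('raw',f(R),'worked',f(Wk),'mid',f((R+Wk)/2))
# tab patch shift
for a,b,(r0,c0) in((S,S2,(194,288)),(T,T2,(183,294))):
    tm=a['frame'][r0:r0+11,c0:c0+12]; im=b['frame'][r0-4:r0+15,c0-4:c0+16]
    k=[cv2.resize(x,None,fx=4,fy=4,interpolation=cv2.INTER_CUBIC) for x in(im,tm)]
    q=cv2.minMaxLoc(cv2.matchTemplate(*k,cv2.TM_CCOEFF_NORMED)); print('tab shift px',q[3][0]/4-4,q[3][1]/4-4,round(q[1],2))
E
```

```text
[[318.3, 201.5], [nan, nan]] [nan nan nan]
[[317.0, 201.7], [nan, nan]] [nan nan nan]
raw [  1.7 103.6  74.4] worked [  0.4 -88.5  84.2] mid [ 1.1  7.5 79.3]
tab shift px 0.0 0.0 0.99
tab shift px 0.0 0.0 0.97<stdin>:8: RuntimeWarning: Mean of empty slice.
  ret = ret.dtype.type(ret / rcount)
```

```bash
python3 - <<'E'
from fit import *
import pickle
S8=pickle.load(open('s8.pkl','rb'));S2=pickle.load(open('scene13.pkl','rb'));T2=pickle.load(open('top13.pkl','rb'))
def crop(p,r0): return cv2.resize(p['frame'][r0:r0+90,230:290],(400,600),interpolation=cv2.INTER_CUBIC)
cv2.imwrite('pics/cmp.png',np.hstack([crop(S,150),crop(S2,150)]))
# blank mask by colour; edge columns by row
def edges(p,rows):
    f=p['frame'].astype(int); o=[]
    for y in rows:
        # perpendicular edge via saturation threshold
        row=f[y,235:285]; m=(row[:,2]-row[:,0]>70)
        x=np.nonzero(m)[0]; o.append((y,235+x.min() if len(x) else None,235+x.max() if len(x) else None))
    return o
for p in(S,S8,S2): print('S',edges(p,range(166,206,6)))
for p in(T,T2): print('T',edges(p,range(152,220,8)))
E
```

```text
S [(166, np.int64(248), np.int64(280)), (172, np.int64(248), np.int64(281)), (178, np.int64(245), np.int64(284)), (184, np.int64(243), np.int64(284)), (190, np.int64(235), np.int64(261)), (196, np.int64(235), np.int64(259)), (202, np.int64(235), np.int64(254))]
S [(166, np.int64(237), np.int64(283)), (172, np.int64(236), np.int64(284)), (178, np.int64(245), np.int64(284)), (184, np.int64(239), np.int64(268)), (190, np.int64(235), np.int64(264)), (196, np.int64(235), np.int64(259)), (202, np.int64(235), np.int64(255))]
S [(166, np.int64(235), np.int64(284)), (172, np.int64(236), np.int64(284)), (178, np.int64(244), np.int64(284)), (184, np.int64(235), np.int64(284)), (190, np.int64(235), np.int64(264)), (196, np.int64(235), np.int64(259)), (202, np.int64(235), np.int64(255))]
T [(152, np.int64(239), np.int64(250)), (160, np.int64(240), np.int64(251)), (168, np.int64(241), np.int64(252)), (176, np.int64(242), np.int64(253)), (184, np.int64(244), np.int64(254)), (192, np.int64(245), np.int64(256)), (200, np.int64(246), np.int64(257)), (208, np.int64(247), np.int64(258)), (216, np.int64(248), np.int64(256))]
T [(152, np.int64(238), np.int64(249)), (160, np.int64(240), np.int64(252)), (168, np.int64(241), np.int64(253)), (176, np.int64(242), np.int64(254)), (184, np.int64(244), np.int64(254)), (192, np.int64(245), np.int64(256)), (200, np.int64(246), np.int64(258)), (208, np.int64(247), np.int64(259)), (216, np.int64(248), np.int64(260))]
```

View pics/cmp.png

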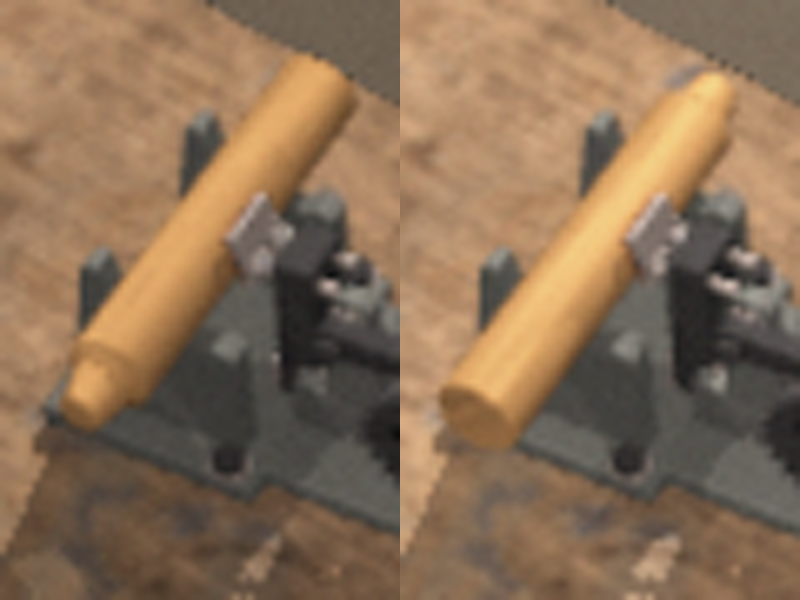

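The blank's edges match the start picture to within 1-2 px in both views. The jaw is about one tooth tighter than at the start, the pawl tab is back at its start position, and the arm is clear. Handing in.

```bash
python3 -c "
from station import *
print(sign_off()); print(state()['time_s'])"
```

```text
the job is handed in; nothing more can be done
None
the job is handed in; nothing more can be done
```

The job is handed in at about 26 s on the clock. The blank is turned end for end, seated in both vees and clamped, and the ratchet is holding it. No verdict was reported.

- **Pawl and jaw:** I pinched the pawl tab and lifted it about 0.35 rad along its arc. I held it until the picture showed the jaw fully back, with the blank still in the vees.
- **Turning the blank:** I gripped it between the vees, lifted it, turned it 180° and laid it back until I felt contact. I then let go and lifted clear.
- **Clamping:** I pushed the palm block with closed fingers up to about 13.6 N, past a click of the ratchet, and then backed the arm off.

**Last checks, from the pictures:**
- **Blank position:** its middle is at about +7.5 mm along clamp y, with the raw end on the +y side. Its edges match the start picture to within 1–2 px in both views.
- **Jaw:** it is holding about one tooth (roughly 3 mm) tighter than at the start. I judged that by eye from the block's shift in the pictures. From the pad's stated stiffness I expect about 8 N on the blank, but I did not measure the pad force.
- **Pawl:** the tab is back where it was at the start, with no measurable shift in either view.

**Checks that failed or disagreed:**
- Hand-picked end points suggested the blank was tilted by about 10 mm end to end. They also gave a length of only 192 mm, so I put that down to picking error; the edge comparison showed no tilt.
- The colour-based measurement of the block's position failed in the top view.

I did not re-measure the rasp, sanding block or pencil at the end. The arm and fingers stayed clear of them throughout.

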